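Nest the rinsed sample beakers, set the red one apart

ROBOT

A 6-joint arm with a two-finger parallel gripper is mounted at the origin on the work surface. World frame = base frame: x ahead of the robot, y to its left, z up, the work surface at z = 0. Lengths are in m, angles in rad, forces in N, time in s.
With the tool pointing down it reaches from about 0.35 to 0.875 m from the base axis. Payload 4.2 kg.
Tool frame: the origin (TCP) lies at the very end of the fingers, on their centre line; the grasp point (between the pads) lies 19 mm behind it; y points along the fingers, z is the direction in which the jaws open and shut, and the axes are right-handed (so a half turn about y gives the same grasp; the last joint's range is limited). The gripper opens to 85 mm and grips with 20 to 120 N. Pads are 22 mm wide; open, the fingers measure 114 mm over their backs; the gripper's body (76 mm by 85 mm) begins 54 mm behind the grasp point. The pads swing forward as they close: fully open they stand 13 mm farther back than shut.
Start: joints at [-0.858, 0.385, 0.008, 0, -1.194, -0.259], TCP at [0.274, -0.562, 0.231] pointing down, gripper open.
Joint ranges: [-3.14, 3.14], [-1.21, 2.06], [-1.07, 1.41], [-3.16, 2.05], [-2.99, -0.16], [-3.1, 3.1]. Speed limits (rad/s): [2.79, 2.79, 3.14, 3.14, 3.14, 3.14].

INTERFACE

Orientations are given as a rotation vector (axis times angle).
In Python, from bench import arm, claw, solver, cams, job_done, readout gives the robot as it stands. The module is installed in compiled form; this text tells all that it offers. Calls block until the motion is done:
- arm.goto(position, orientation): joint-space move of the TCP to a pose.
- arm.move_linear(position, speed=0.15, rotation=None, f_stop=None): straight line of the TCP; rotation=None keeps the orientation; speed is the mean speed in m/s. With f_stop (N) it stops when the force on the tool has changed by that much, and returns True; else False.
- arm.movej(angles): joint-space move.
- claw.command_gripper(opening): finger opening in m; the grip force is fixed at half the most; returns when the fingers have stopped.
- arm.hold(seconds).
- solver.solve_ik(position, orientation): joint angles nearest the present ones, or None.
- cams.capture(name): name is "scene" or "top" or "wrist"; returns the picture (384x512x3 uint8, red, green, blue); there is no depth.
- cams.calibration(name): a dict with "fx", "fy", "cx", "cy" (pixels), "view" (4x4, takes a point from world to camera coordinates). Camera axes: x right, y down, z forward; pixel columns grow to the right and rows downward; lengths in m; the calibration is good to about 2 mm. A picture is of the moment at which its call begins: read the wrist's pose just before it. calibration takes no time and is no camera call; for the wrist camera it gives the pose at the moment of the call.
A pose or a line that the arm cannot do raises arm.Unreachable and nothing moves.
- job_done(): hands the job in, once; it reports no verdict.
Readings, each from a call of its own:
- readout.get_time_s(): time.
- readout.get_qpos(): joint angles.
- readout.get_qd(): joint speeds.
- readout.get_joint_efforts(): joint torques, N m.
- readout.get_eef_pos(): TCP position.
- readout.get_tcp_rot(): TCP orientation.
- readout.get_force(): force on the tool from outside, world axes, zero at the start.
- readout.get_wrist_torque(): the same for the moment, N m.
- readout.get_width(): finger opening in m.
Only numpy, scipy, OpenCV 4.12 (cv2) and the standard library are available. Lean on these libraries where they do the work, as an engineer would, in place of code of your own. Each camera call takes 0.05 s, during which the arm holds its last target.

TASK

Clear the sample beakers off the bench: stand the blue one upright in the ring of the white dock, nest the yellow one in it and then the green one in the yellow, and stand the red, contaminated one by itself in the black dock. Lower each beaker in gently until it just rests in the one below, without pressing it down tight, keep the beakers upright all the time, and do not shift the jar, the vial block or the tube rack.

Things in the scene. Friction and masses are not known exactly. Their poses are not given: they have to be found in the camera images.
- beaker_blue: tapered blue plastic sample beaker, about 60 g, open top, upright on the bench. 86 mm tall; tapered outside from 38 mm diameter at the foot to 54.5 mm at 66 mm height, from there to the rim a straight grip band of 61 mm diameter; walls 4 mm, raised inner floor 26 mm above the foot, mouth 51 mm inside. Grip it from above across the collar, any way round. Origin: centre of the underside; z up its axis.
- beaker_yellow: tapered yellow plastic sample beaker, alike but for colour to the blue one, same origin. Set into another beaker, it goes down until the tapers meet, its underside then about 32 mm above the outer one's underside (rim as much above the outer rim). Pressed with over about 30 N, or dropped in from over 20 mm, it jams.
- beaker_green: tapered green plastic sample beaker, alike but for colour to the blue one, same origin; nests as told for the yellow one.
- beaker_red: tapered red plastic sample beaker, alike but for colour to the blue one, same origin; nests as told for the yellow one.
- dock_white: fixed white plastic dock on the bench: a square plate 100 x 100 mm, 8 mm thick, with a round raised ring on it, 64 mm inside and 72 mm outside diameter, its top 22 mm above the bench. A beaker stands on the plate, inside the ring. Origin: centre of the underside, on the bench; z up. The plate may be turned.
- dock_black: fixed black plastic dock on the bench: a square plate 100 x 100 mm, 8 mm thick, with a round raised ring on it, 64 mm inside and 72 mm outside diameter, its top 22 mm above the bench. A beaker stands on the plate, inside the ring. Origin: centre of the underside, on the bench; z up. The plate may be turned.
- jar: closed amber jar with a white cap, loose, 60 mm in diameter, 100 mm tall, standing among the beakers; a bystander, leave it where it is. Origin: centre of the underside.
- vial_block: white foam block with small glass vials, loose, 80 (x) x 200 (y) mm, 63 mm tall over the vial caps, beyond the beakers; a bystander. Origin: centre of the underside.
- tube_rack: wire rack of capped test tubes, loose, 64 (x) x 220 (y) mm, 130 mm tall, beyond the beakers; a bystander. Origin: centre of the underside.

How it is judged:
At the end, for the whole second after the job is handed in: Blue in the white dock's ring and red in the black dock's (within 15 mm of its centre, on the plate, tilt under 0.1 rad); yellow nested in blue, green in yellow (axes within 10 mm, tilt under 0.14 rad, underside 18 to 44 mm above that of the one around it); all released, at rest (horizontal distance between beaker_blue and dock_white below 0.015 m and z of beaker_blue in the frame of dock_white between 0.004 and 0.012 m and angle between each of beaker_blue, beaker_red's own z axis and vertical below 0.1 rad and horizontal distance between beaker_yellow and beaker_blue below 0.01 m and z of beaker_yellow in the frame of beaker_blue between 0.018 and 0.044 m and angle between each of beaker_yellow, beaker_green's own z axis and vertical below 0.14 rad and horizontal distance between beaker_green and beaker_yellow below 0.01 m and z of beaker_green in the frame of beaker_yellow between 0.018 and 0.044 m and horizontal distance between beaker_red and dock_black below 0.015 m and z of beaker_red in the frame of dock_black between 0.004 and 0.012 m and linear speed of each of beaker_blue, beaker_yellow, beaker_green, beaker_red below 0.02 m/s and angular speed of each of beaker_blue, beaker_yellow, beaker_green, beaker_red below 0.2 rad/s); the robot touches nothing.
It fails at once if a beaker is pressed into another with a wall force of more than 60 N (contact force between beaker_blue and beaker_yellow above 60 N or contact force between any of beaker_yellow, beaker_blue and beaker_green above 60 N).
It fails at once if a beaker is tipped by more than 0.6 rad (angle between any of beaker_blue, beaker_yellow, beaker_green, beaker_red's own z axis and vertical above 0.6 rad).
It fails at once if the jar, the vial block or the tube rack is shifted by more than 20 mm (distance of any of jar, vial_block, tube_rack from where it was at the start of the episode above 0.02 m).
It also fails if it takes over 131 s, if anything falls off the work surface, if the arm or the gripper's body presses on something with over 40 N, if the wrist force passes 120 N, or if a joint passes its speed limit or range.

## Working session

There is one attempt and no reset: what is moved stays moved. The work goes in short steps, each a Python script; the robot and the scene stay as the last script left them, time stands still between calls to the robot, and variables do not carry over. Pictures are saved under pics/ and viewed, and the job is handed in when it is done.

```bash
mkdir -p pics; ls
python3 - <<'E'
from bench import arm, claw, solver, cams, job_done, readout
import cv2
for n in ("scene","top","wrist"):
    im=cams.capture(n); cv2.imwrite(f"pics/{n}0.png",im[:,:,::-1]); c=cams.calibration(n); print(n,c)
print(readout.get_time_s(),readout.get_tcp_rot(),readout.get_width(),readout.get_force())
E
```

```text
pics
scene {'fx': 445.48638323654114, 'fy': 445.48638323654114, 'cx': 245.87294276837576, 'cy': 190.46707161330315, 'view': array([[ 0.8778    ,  0.47881199, -0.01436118, -0.51201004],
       [ 0.28235692, -0.5413943 , -0.79193862, -0.13900868],
       [-0.38696477,  0.69110874, -0.6104318 ,  1.4557265 ],
       [ 0.        ,  0.        ,  0.        ,  1.        ]])}
top {'fx': 470.4573974496149, 'fy': 470.4573974496149, 'cx': 253.71612108511243, 'cy': 192.44848226274596, 'view': array([[ 8.88493070e-03, -9.99960526e-01, -6.57444217e-05,
         1.96326734e-02],
       [-9.95626321e-01, -8.84030522e-03, -9.30057954e-02,
         5.74253186e-01],
       [ 9.30015429e-02,  8.91806924e-04, -9.95665565e-01,
         1.29174847e+00],
       [ 0.00000000e+00,  0.00000000e+00,  0.00000000e+00,
         1.00000000e+00]])}
wrist {'fx': 323.70689582028496, 'fy': 323.70689582028496, 'cx': 257.98982611431165, 'cy': 189.13522037695003, 'view': array([[-0.43863444,  0.89866159,  0.00267811,  0.62294132],
       [ 0.85638076,  0.41709018,  0.30438098, -0.03928062],
       [ 0.27241849,  0.13580547, -0.95254661,  0.380266  ],
       [ 0.        ,  0.        ,  0.        ,  1.        ]])}
0.15 [-1.53977633 -0.35530196  0.35603929] 0.08538102382159665 [ 0.07166494 -0.45064024  0.34056504]
```

View pics/scene0.png

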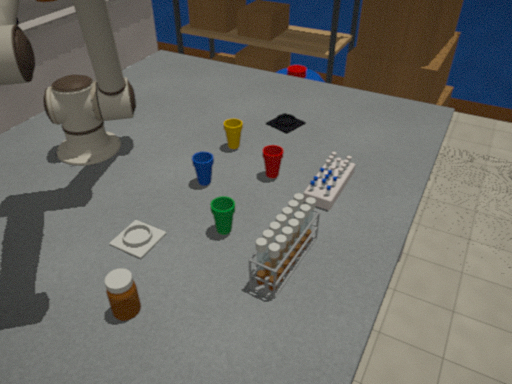

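View pics/top0.png

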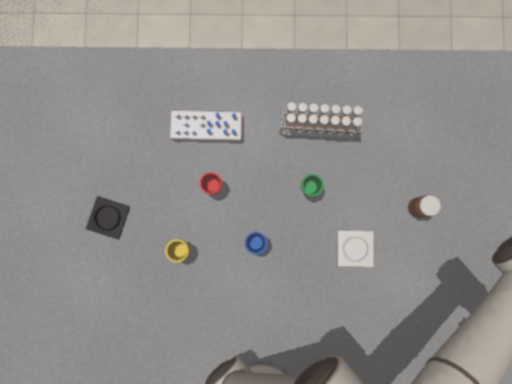

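View pics/wrist0.png

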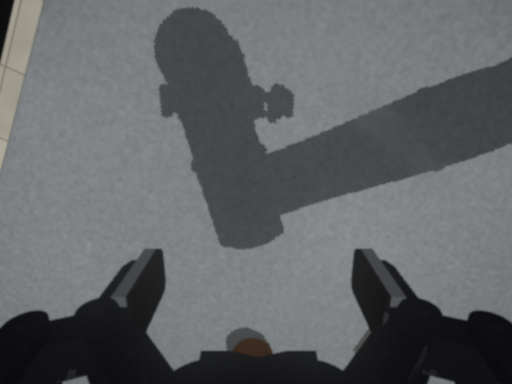

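```bash
cat > h.py <<'E'
import numpy as np, cv2
from scipy.optimize import minimize
from scipy.spatial.transform import Rotation as R
def proj(c,P):
    P=np.atleast_2d(P); V=np.array(c['view']); Q=P@V[:3,:3].T+V[:3,3]
    return np.c_[c['fx']*Q[:,0]/Q[:,2]+c['cx'], c['fy']*Q[:,1]/Q[:,2]+c['cy']]
t=np.linspace(0,2*np.pi,72,endpoint=False); C=np.c_[np.cos(t),np.sin(t)]
PROF=[(0,.019),(.066,.02725),(.066,.0305),(.086,.0305)]
def beaker_pts(x,y,z0=0): return [np.c_[C*r+[x,y],np.full(72,z+z0)] for z,r in PROF]
def mask(im,col):
    h=cv2.cvtColor(im,cv2.COLOR_RGB2HSV).astype(int); H,S,V=h[...,0],h[...,1],h[...,2]
    rng={'blue':(105,125),'yellow':(20,32),'green':(50,85)}
    if col=='red': m=((H<6)|(H>172))
    else: a,b=rng[col]; m=(H>=a)&(H<=b)
    return (m&(S>130)&(V>35)).astype(np.uint8)
def big(m,near=None):
    n,l,s,ce=cv2.connectedComponentsWithStats(m)
    if near is None: k=1+np.argmax(s[1:,4])
    else: k=1+np.argmin(np.hypot(*(ce[1:]-near).T)+1e3*(s[1:,4]<30))
    return (l==k).astype(np.uint8),ce[k]
def render(c,x,y,z0,shape):
    o=np.zeros(shape,np.uint8)
    p=beaker_pts(x,y,z0)
    for a,b in ((p[0],p[1]),(p[2],p[3])):
        q=cv2.convexHull((proj(c,np.r_[a,b])*16).astype(np.int32)); cv2.fillConvexPoly(o,q,255,cv2.LINE_AA,4)
    return o/255.
def fit(obs,x0,z0=0):
    # obs: list of (calib, mask)
    def f(v): return sum(np.abs(render(c,v[0],v[1],z0,m.shape)-m).sum()/m.sum() for c,m in obs)
    r=minimize(f,x0,method='Nelder-Mead',options=dict(initial_simplex=np.array(x0)+np.array([[0,0],[.01,0],[0,.01]]),xatol=2e-4,fatol=1e-4))
    return r.x,r.fun
def back(c,uv,z):
    V=np.array(c['view']); d=np.array([(uv[0]-c['cx'])/c['fx'],(uv[1]-c['cy'])/c['fy'],1])
    Rm=V[:3,:3]; o=-Rm.T@V[:3,3]; w=Rm.T@d; return (o+w*(z-o[2])/w[2])[:2]
def down(yaw):
    # tool y = -Z, tool z = (cos,sin,0)
    zc=np.array([np.cos(yaw),np.sin(yaw),0]); yc=np.array([0,0,-1.]); xc=np.cross(yc,zc)
    return R.from_matrix(np.c_[xc,yc,zc]).as_rotvec()
E
python3 - <<'E'
from h import *
from bench import cams,readout
print(R.from_rotvec(readout.get_tcp_rot()).as_matrix().round(3))
im={n:cv2.imread(f'pics/{n}0.png')[:,:,::-1].copy() for n in('top','scene')}
c={n:cams.calibration(n) for n in im}
for col in ('blue','yellow','green','red'):
    mt=mask(im['top'],col)
    near=dict(blue=(256,243),yellow=(177,251),green=(312,186),red=(211,184))[col]
    nears=dict(blue=(204,168),yellow=(233,134),green=(223,215),red=(273,162))[col]
    mt,ce=big(mt,near); ms,_=big(mask(im['scene'],col),nears)
    x0=back(c['top'],ce,.05)
    print(col,mt.sum(),ms.sum(),x0.round(3),*[ (v.round(4),round(e,3)) for v,e in (fit([(c['top'],mt)],x0),fit([(c['scene'],ms)],x0),fit([(c['top'],mt),(c['scene'],ms)],x0))])
g=cv2.cvtColor(im['top'],cv2.COLOR_RGB2GRAY)
for nm,m,near in (('white',(g>150),(355,249)),('black',(g<55),(107,218))):
    m=m.astype(np.uint8); m,ce=big(cv2.morphologyEx(m,cv2.MORPH_CLOSE,np.ones((5,5))),near)
    cnt=max(cv2.findContours(m,0,2)[0],key=len); r=cv2.minAreaRect(cnt)
    print(nm,m.sum(),r,back(c['top'],r[0],.008),ce)
    x,y=map(int,r[0]); cv2.imwrite(f'pics/{nm}.png',cv2.resize(im['top'][y-30:y+30,x-30:x+30,::-1],None,fx=8,fy=8,interpolation=cv2.INTER_NEAREST))
E
```

```text
[[ 0.899 -0.001 -0.438]
 [ 0.438  0.001  0.899]
 [-0.    -1.     0.002]]
blue 246 494 [0.433 0.014] (array([0.434 , 0.0185]), np.float64(0.883)) (array([0.4329, 0.0235]), np.float64(0.301)) (array([0.4342, 0.0174]), np.float64(1.188))
yellow 376 422 [0.412 0.232] (array([0.4114, 0.2264]), np.float64(0.3)) (array([0.4112, 0.2298]), np.float64(0.245)) (array([0.4124, 0.2279]), np.float64(0.55))Traceback (most recent call last):
  File "<stdin>", line 10, in <module>
  File "h.py", line 19, in big
    else: k=1+np.argmin(np.hypot(*(ce[1:]-near).T)+1e3*(s[1:,4]<30))
              ~~~~~~~~~^^^^^^^^^^^^^^^^^^^^^^^^^^^^^^^^^^^^^^^^^^^^^
    return _wrapfunc(a, 'argmin', axis=axis, out=out, **kwds)
    return bound(*args, **kwds)
ValueError: attempt to get argmin of an empty sequence
```

Masks are too tight; check the HSV values.

Run:
```python
from h import *
im=cv2.imread('pics/top0.png')[:,:,::-1].copy()
h=cv2.cvtColor(im,cv2.COLOR_RGB2HSV)
for n,(u,v) in dict(blue=(256,243),yellow=(177,251),green=(312,186),red=(211,184)).items():
    p=h[v-15:v+16,u-15:u+16].reshape(-1,3); q=p[p[:,1]>90]
    print(n,len(q),np.percentile(q,[2,25,50,75,98],axis=0).astype(int).tolist())
print(h[300,150],h[240,310])
t=[cv2.resize(im[v-20:v+20,u-20:u+20,::-1],None,fx=7,fy=7,interpolation=0) for u,v in((256,243),(177,251),(312,186),(211,184),(355,249),(107,218))]
cv2.imwrite('pics/crops.png',np.vstack([np.hstack([cv2.resize(a,(260,260)) for a in t[:3]]),np.hstack([cv2.resize(a,(260,260)) for a in t[3:]])]))
```

```text
blue 404 [[109, 95, 90], [109, 124, 118], [110, 135, 146], [111, 142, 163], [112, 146, 180]]
yellow 440 [[20, 96, 101], [22, 138, 129], [23, 141, 176], [24, 146, 194], [25, 152, 213]]
green 347 [[65, 92, 84], [66, 105, 104], [67, 114, 132], [67, 120, 149], [68, 123, 161]]
red 411 [[0, 97, 93], [0, 126, 121], [1, 145, 166], [1, 151, 183], [179, 155, 202]]
[ 30   2 142] [  0   2 139]
```

View pics/crops.png

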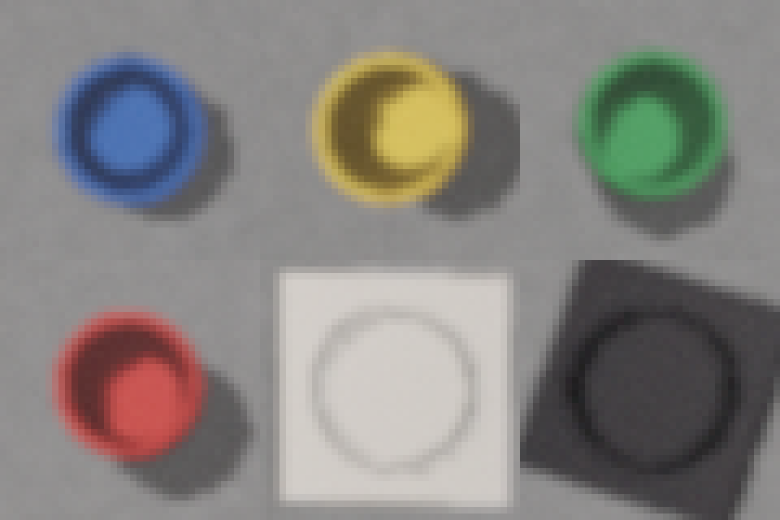

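The crops show four clean rims and both docks (white plate nearly square to the image, black turned about 15°). I'll lower the saturation threshold and refit.

```bash
sed -i 's/(S>130)&(V>35)/(S>62)\&(V>35)/; s/(105,125)/(103,118)/;s/(20,32)/(16,30)/' h.py
python3 - <<'E'
from h import *
from bench import cams
im={n:cv2.imread(f'pics/{n}0.png')[:,:,::-1].copy() for n in('top','scene')}
c={n:cams.calibration(n) for n in im}
for col in ('blue','yellow','green','red'):
    near=dict(blue=(256,243),yellow=(177,251),green=(312,186),red=(211,184))[col]
    nears=dict(blue=(204,168),yellow=(233,134),green=(223,215),red=(273,162))[col]
    mt,ce=big(mask(im['top'],col),near); ms,_=big(mask(im['scene'],col),nears)
    x0=back(c['top'],ce,.075)
    print(col,mt.sum(),ms.sum(),x0.round(4),*[ (v.round(4),round(e,3)) for v,e in (fit([(c['top'],mt)],x0),fit([(c['scene'],ms)],x0),fit([(c['top'],mt),(c['scene'],ms)],x0))])
g=cv2.cvtColor(im['top'],cv2.COLOR_RGB2GRAY).astype(float)
def dr(cc,v,ins=False):
    k=np.array([[1,1],[1,-1],[-1,-1],[-1,1]])*.05; a=v[2]; M=np.array([[np.cos(a),-np.sin(a)],[np.sin(a),np.cos(a)]])
    P=np.r_[np.c_[k@M.T+v[:2],np.zeros(4)],np.c_[k@M.T+v[:2],np.full(4,.008)],np.c_[C*.036+v[:2],np.full(72,.022)]]
    o=np.zeros(g.shape,np.uint8); cv2.fillConvexPoly(o,cv2.convexHull((proj(cc,P)*16).astype(np.int32)),255,cv2.LINE_AA,4); return o/255.
for nm,near,lv in (('white',(355,249),215),('black',(107,218),60)):
    m=np.clip((g-143)/(lv-143),0,1)
    w=np.zeros(g.shape);w[near[1]-32:near[1]+33,near[0]-32:near[0]+33]=1
    b=[]
    for a0 in (0,.25,-.25):
        x0=np.r_[back(c['top'],near,.008),a0]
        r=minimize(lambda v:(w*np.abs(dr(c['top'],v)-m)).sum()/1400,x0,method='Nelder-Mead',options=dict(initial_simplex=x0+np.array([[0,0,0],[.01,0,0],[0,.01,0],[0,0,.1]]),xatol=1e-4,fatol=1e-5)); b.append((r.fun,r.x))
    print(nm,min(b,key=lambda z:z[0]))
# ring: darker circle check
for nm,near,v in (('white',(355,249),1),('black',(107,218),1)):
    x0=back(c['top'],near,.022)
    def f(p): 
        q=[proj(c['top'],np.c_[C*rr+p,np.full(72,.022)]).astype(np.float32) for rr in(.0365,.0315)]
        return sum(cv2.remap(g.astype(np.float32),a[:,:1],a[:,1:],1).mean() for a in q)
    G=[(f(x0+np.array([i,j])*.001),i,j) for i in range(-10,11) for j in range(-10,11)]
    k=min(G); print(nm,'ring',x0+np.array(k[1:])*.001,k)
E
```

```text
blue 440 568 [0.4347 0.0183] (array([0.4346, 0.0183]), np.float64(0.069)) (array([0.4344, 0.0189]), np.float64(0.136)) (array([0.4347, 0.0183]), np.float64(0.206))
yellow 475 470 [0.4125 0.2288] (array([0.4124, 0.2283]), np.float64(0.056)) (array([0.4124, 0.2281]), np.float64(0.124)) (array([0.4126, 0.2282]), np.float64(0.182))
green 411 723 [ 0.5914 -0.1324] (array([ 0.5899, -0.1314]), np.float64(0.149)) (array([ 0.5907, -0.1313]), np.float64(0.136)) (array([ 0.5899, -0.1314]), np.float64(0.286))
red 438 544 [0.5943 0.142 ] (array([0.5936, 0.1413]), np.float64(0.08)) (array([0.5936, 0.1412]), np.float64(0.149)) (array([0.5935, 0.1418]), np.float64(0.23))
white (np.float64(0.2959663865546219), array([ 0.42158286, -0.26403642, -0.02284315]))
black (np.float64(0.14237160406331206), array([ 0.50170604,  0.43827487, -0.28555144]))
white ring [ 0.4200251  -0.26037839] (np.float32(379.11176), 1, -2)
black ring [0.50103731 0.43468847] (np.float32(97.67082), 2, 0)
```

```bash
cat >> h.py <<'E'
POS=dict(blue=(.4346,.0184),yellow=(.4125,.2283),green=(.5902,-.1314),red=(.5936,.1415),white=(.4212,-.263),black=(.5015,.4375))
E
python3 - <<'E'
from h import *
from bench import solver,readout
for yaw in np.deg2rad([0,45,90,135,180,-135,-90,-45]):
    o=[]
    for n,p in POS.items():
        q=[solver.solve_ik([*p,z],down(yaw)) for z in(.05,.26)]
        o.append(None if q[0] is None or q[1] is None else np.round(q[1][[3,4,5]] if hasattr(q[1],'shape') else np.array(q[1])[[3,4,5]],2).tolist())
    print(round(np.rad2deg(yaw)),o)
E
```

```text
0 [[0.0, -1.16, 2.72], [0.0, -1.17, 2.29], [-0.0, -1.24, 3.09], [0.0, -1.24, 2.64], [-0.0, -1.18, -2.91], [0.0, -1.3, 2.18]]
45 [[-0.0, -1.16, -2.77], [0.0, -1.17, 3.08], [-0.0, -1.24, -2.4], [-0.0, -1.24, -2.86], [-0.0, -1.18, -2.13], [0.0, -1.3, 2.97]]
90 [[-0.0, -1.16, -1.99], [-0.0, -1.17, -2.42], [-0.0, -1.24, -1.62], [-0.0, -1.24, -2.07], [-0.0, -1.18, -1.34], [-0.0, -1.3, -2.53]]
135 [[0.0, -1.16, -1.2], [-0.0, -1.17, -1.64], [0.0, -1.24, -0.83], [0.0, -1.24, -1.28], [0.0, -1.18, -0.55], [-0.0, -1.3, -1.75]]
180 [[0.0, -1.16, -0.42], [0.0, -1.17, -0.85], [0.0, -1.24, -0.05], [0.0, -1.24, -0.5], [0.0, -1.18, 0.23], [0.0, -1.3, -0.96]]
-135 [[0.0, -1.16, 0.37], [0.0, -1.17, -0.07], [0.0, -1.24, 0.74], [0.0, -1.24, 0.29], [0.0, -1.18, 1.02], [-0.0, -1.3, -0.17]]
-90 [[0.0, -1.16, 1.15], [0.0, -1.17, 0.72], [0.0, -1.24, 1.52], [0.0, -1.24, 1.07], [0.0, -1.18, 1.8], [0.0, -1.3, 0.61]]
-45 [[0.0, -1.16, 1.94], [0.0, -1.17, 1.5], [0.0, -1.24, 2.31], [0.0, -1.24, 1.86], [0.0, -1.18, 2.59], [0.0, -1.3, 1.4]]
```

```bash
cat >> h.py <<'E'
from bench import arm, claw, solver, cams, job_done, readout
Y=down(np.pi); ZG=.058
def say(*a): print(round(readout.get_time_s(),2),*a,'F',np.round(readout.get_force(),2),'pos',np.round(readout.get_eef_pos(),4),'w',round(readout.get_width(),4))
def snap(name,cam='wrist'):
    im=cams.capture(cam); cv2.imwrite(f'pics/{name}.png',im[:,:,::-1]); return im
def over(p,z=.25):
    arm.goto([*p,z],Y)
def pick(n):
    p=POS[n]; over(p,.2)
    s=arm.move_linear([*p,ZG],speed=.08,f_stop=6); say('down stop=',s)
    if s: return False
    claw.command_gripper(.0); say('gripped')
    return True
E
python3 - <<'E'
from h import *
p=readout.get_eef_pos(); arm.move_linear([p[0],p[1],.28],speed=.15)
over(POS['blue'],.2); say('over'); snap('w_blue')
print(pick('blue'))
snap('top1','top')
E
```

```text
2.8 over F [0.09 0.43 0.39] pos [0.4348 0.018  0.2001] w 0.0854
5.03 down stop= False F [ 0.74 -0.44  0.44] pos [0.4349 0.0185 0.0584] w 0.0849
5.39 gripped F [0.42 0.56 5.84] pos [0.435  0.0185 0.0588] w 0.0585
True
```

View pics/w_blue.png

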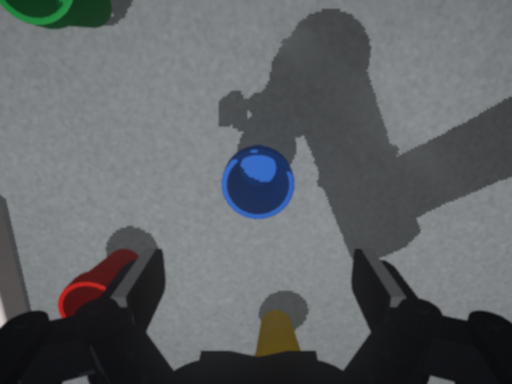

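The wrist view has blue centred between the fingers (rim about (258,182)), and the grip closed at 58.5 mm on the collar. Next: lift it and place it in the white dock.

```bash
python3 - <<'E'
from h import *
p=POS['blue']; arm.move_linear([*p,.16],speed=.1); say('lift')
w=POS['white']; arm.move_linear([*w,.16],speed=.15); say('at white')
snap('w_b2'); snap('t_b2','top'); snap('s_b2','scene')
E
python3 - <<'E'
import cv2,numpy as np
a=[cv2.imread(f'pics/{n}.png') for n in('w_b2','s_b2','t_b2')]
cv2.imwrite('pics/j1.png',np.hstack([cv2.resize(a[0],(390,292)),cv2.resize(a[1][160:360,40:240],(292,292))]))
E
```

```text
6.61 lift F [ 0.39 -0.63 -0.47] pos [0.4341 0.0182 0.1593] w 0.0585
8.63 at white F [-0.67 -0.44 -1.52] pos [ 0.4212 -0.2625  0.1601] w 0.0584
```

View pics/j1.png

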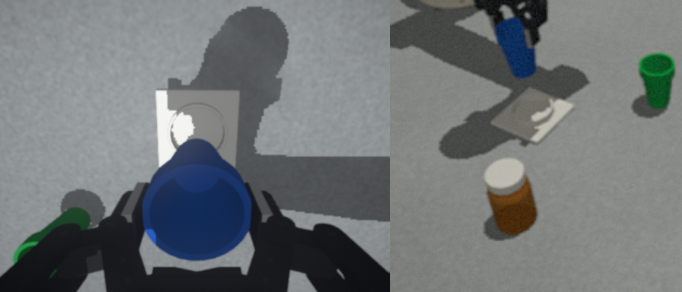

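```bash
cat >> h.py <<'E'
def lower(xy,zfast,zend,fs=4):
    arm.move_linear([*xy,zfast],speed=.1); arm.hold(.2); say('near')
    s=arm.move_linear([*xy,zend],speed=.012,f_stop=fs); say('contact=',s); return s
def release(up=.25):
    claw.command_gripper(.085); arm.hold(.2); say('released')
    p=readout.get_eef_pos(); arm.move_linear([p[0],p[1],up],speed=.12)
E
python3 - <<'E'
from h import *
if lower(POS['white'],.085,.062): 
    release(.2); snap('w_b3'); snap('s_b3','scene');
E
python3 - <<'E'
import cv2,numpy as np
a=[cv2.imread(f'pics/{n}.png') for n in('w_b3','s_b3')]
cv2.imwrite('pics/j2.png',np.hstack([cv2.resize(a[0],(390,292)),cv2.resize(a[1][160:360,40:240],(292,292))]))
E
```

```text
9.88 near F [ 0.07 -0.13 -0.63] pos [ 0.4216 -0.2631  0.0857] w 0.0584
11.27 contact= True F [-0.48  0.52  4.88] pos [ 0.4212 -0.2631  0.0667] w 0.0583
11.85 released F [ 0.01 -0.41 -0.95] pos [ 0.4204 -0.2628  0.0659] w 0.0852
```

View pics/j2.png

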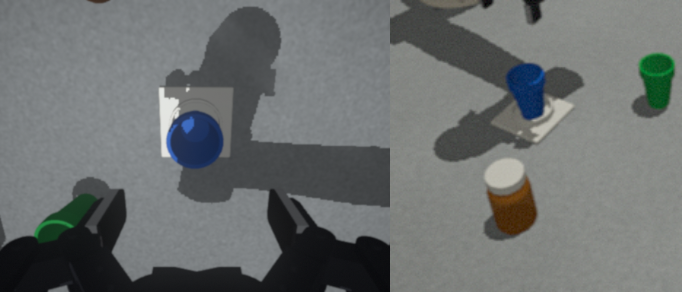

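Blue stands in the ring (contact at z=0.0667, expected 0.066). Next: pick yellow, then re-measure blue with the arm out of the way.

```bash
cat >> h.py <<'E'
def measure(col,xy,z0,tag):
    obs=[]
    for n in('top','scene'):
        c=cams.calibration(n); im=snap(tag+n,n); pc=proj(c,[[*xy,z0+.06]])[0]
        m,ce=big(mask(im,col),pc); obs.append((c,m))
    r=[fit([o],xy,z0) for o in obs]; 
    print('meas',col,[(v.round(4),round(e,2),int(o[1].sum())) for (v,e),o in zip(r,obs)])
    return r
E
python3 - <<'E'
from h import *
print(pick('yellow'))
arm.move_linear([*POS['yellow'],.22],speed=.12); say('lift')
measure('blue',POS['white'],.008,'m1')
E
python3 - <<'E'
import cv2,numpy as np
a=[cv2.imread(f'pics/m1{n}.png') for n in('top','scene')]
cv2.imwrite('pics/j3.png',np.hstack([cv2.resize(a[0],(390,292)),cv2.resize(a[1],(390,292))]))
E
```

```text
16.93 down stop= False F [ 0.26  0.01 -0.68] pos [0.4127 0.2285 0.0584] w 0.085
17.29 gripped F [-1.33  0.46  6.82] pos [0.4127 0.2285 0.0589] w 0.0592
True
18.79 lift F [-0.74  0.02 -0.14] pos [0.4121 0.228  0.2192] w 0.0593
meas blue [(array([ 0.4199, -0.2639]), np.float64(0.23), 416), (array([ 0.4178, -0.2602]), np.float64(0.14), 776)]
```

View pics/j3.png

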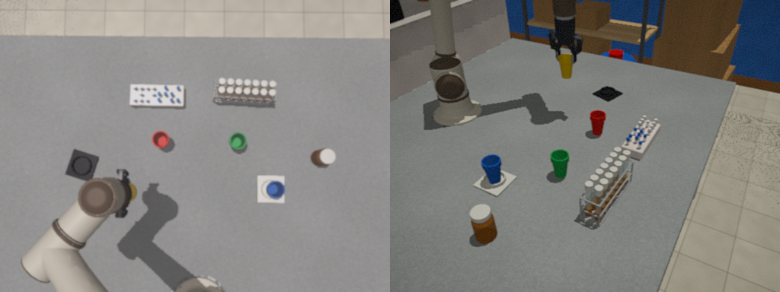

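```bash
cat >> h.py <<'E'
def nest(xy,zexp):
    p=readout.get_eef_pos(); 
    arm.move_linear([*xy,zexp+.075],speed=.12); arm.hold(.3); say('above')
    if arm.move_linear([*xy,zexp+.012],speed=.035,f_stop=4): say('EARLY'); return False
    arm.hold(.2); say('inside')
    s=arm.move_linear([*xy,zexp-.006],speed=.008,f_stop=2.5); say('contact=',s); return s
E
python3 - <<'E'
from h import *
W=(.4205,-.263)
arm.move_linear([*W,.22],speed=.17); say('at')
s=nest(W,.098)
snap('s_y','scene'); snap('w_y')
E
python3 - <<'E'
import cv2,numpy as np
a=[cv2.imread(f'pics/{n}.png') for n in('w_y','s_y')]
cv2.imwrite('pics/j4.png',np.hstack([cv2.resize(a[0],(390,292)),cv2.resize(a[1][160:360,40:240],(292,292))]))
E
```

```text
21.93 at F [-0.63 -0.65 -1.28] pos [ 0.4206 -0.2626  0.2201] w 0.0591
22.77 above F [-0.59 -0.1  -1.03] pos [ 0.4209 -0.2631  0.1737] w 0.0592
24.93 inside F [ 0.19  1.32 -1.48] pos [ 0.4205 -0.263   0.1101] w 0.0592
26.22 contact= True F [-0.11  0.99  2.38] pos [ 0.4211 -0.263   0.1   ] w 0.059
```

View pics/j4.png

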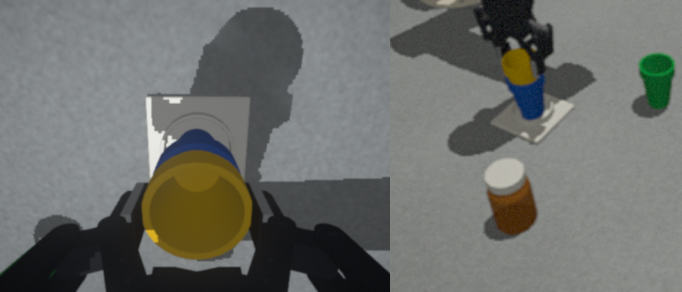

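Yellow is inside blue and touches at 0.100 (expected 0.098). Release it and go for green.

```bash
python3 - <<'E'
from h import *
release(.25); snap('w_y2')
print(pick('green')); arm.move_linear([*POS['green'],.26],speed=.12); say('lift')
arm.move_linear([.5902,.05,.26],speed=.17); 
measure('yellow',(.4205,-.263),.04,'m2')
E
python3 - <<'E'
import cv2,numpy as np
a=[cv2.imread(f'pics/{n}.png') for n in('w_y2','m2scene','m2top')]
cv2.imwrite('pics/j5.png',np.hstack([cv2.resize(a[0],(292,292)),cv2.resize(a[1][160:360,60:260],(292,292)),cv2.resize(a[2][200:280,320:400],(200,292))]))
E
```

```text
26.9 released F [-0.11 -0.48  1.18] pos [ 0.4204 -0.2629  0.0996] w 0.085
31.16 down stop= False F [0.47 0.25 0.01] pos [ 0.5905 -0.1314  0.0585] w 0.0847
31.52 gripped F [-0.43  0.59  5.12] pos [ 0.5909 -0.1315  0.059 ] w 0.0593
True
33.36 lift F [ 0.79 -1.15 -0.31] pos [ 0.5899 -0.1313  0.2592] w 0.0591
meas yellow [(array([ 0.4207, -0.2644]), np.float64(0.13), 480), (array([ 0.4139, -0.2574]), np.float64(0.58), 582)]
```

View pics/j5.png

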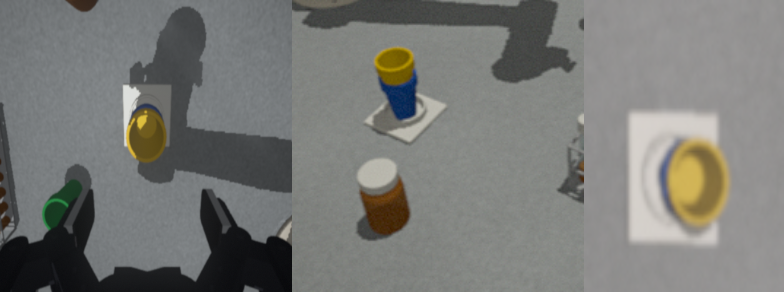

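Yellow stands upright in blue; the top fit gives (0.4207,-0.2644). The scene fit is off because the body is hidden. Next: nest green.

Run:
```python
from h import *
W=(.4206,-.2636)
arm.move_linear([*W,.26],speed=.17); say('at')
s=nest(W,.130)
if s:
    release(.26); snap('w_g2')
    print(pick('red')); arm.move_linear([*POS['red'],.18],speed=.12); say('lift')
    arm.move_linear([*POS['black'],.18],speed=.17)
    if lower(POS['black'],.085,.062): release(.25); snap('w_r2')
```

```text
36.92 at F [-0.62 -0.39 -0.98] pos [ 0.4209 -0.2632  0.2599] w 0.0591
37.83 above F [-0.1  -0.05 -0.56] pos [ 0.4209 -0.2637  0.2056] w 0.0591
39.98 inside F [ 0.53  0.96 -0.24] pos [ 0.4207 -0.2636  0.1421] w 0.0593
41.19 contact= True F [-0.14 -0.68  2.04] pos [ 0.4204 -0.2635  0.1331] w 0.0591
41.77 released F [-0.02 -0.08  0.09] pos [ 0.4198 -0.2633  0.1325] w 0.0849
46.59 down stop= False F [ 0.39 -0.09 -0.25] pos [0.5939 0.1416 0.0585] w 0.085
46.96 gripped F [0.07 0.05 4.15] pos [0.5943 0.1417 0.059 ] w 0.0595
True
48.12 lift F [ 0.35  0.31 -0.77] pos [0.593  0.1413 0.1789] w 0.059
51.4 near F [-0.2  -0.9  -0.75] pos [0.5017 0.4378 0.0858] w 0.0591
52.77 contact= True F [-0.25  0.25  3.48] pos [0.5015 0.4375 0.067 ] w 0.0593
53.35 released F [ 0.03 -0.55  0.06] pos [0.5009 0.4368 0.0656] w 0.0848
```

Run:
```python
from h import *
arm.goto([.42,.1,.3],Y); arm.hold(.3)
im=[snap('e_top','top'),snap('e_scene','scene')]
c={n:cams.calibration(n) for n in('top','scene')}
for col,xy,z0 in(('red',POS['black'],.008),('green',(.4206,-.2636),.073)): measure(col,xy,z0,'e_'+col)
# predicted rims of stack drawn on scene
v=im[1][:,:,::-1].copy()
for xy,z in(((.4206,-.2636),.094),((.4206,-.2636),.1265),((.4206,-.2636),.159),((.5015,.4375),.094)):
    cv2.polylines(v,[(proj(c['scene'],np.c_[C*.0305+xy,np.full(72,z)])).astype(np.int32)],True,(255,255,255),1)
o=np.hstack([cv2.resize(v[170:290,80:200],(390,390)),cv2.resize(v[80:160,250:330],(390,390))]); cv2.imwrite('pics/e1.png',o)
cv2.imwrite('pics/e2.png',im[0][:,:,::-1])
```

```text
meas red [(array([0.5015, 0.4375]), np.float64(0.05), 567), (array([0.5005, 0.4388]), np.float64(0.19), 397)]
meas green [(array([ 0.4198, -0.2649]), np.float64(0.25), 457), (array([ 0.4083, -0.2526]), np.float64(0.68), 568)]
```

View pics/e1.png

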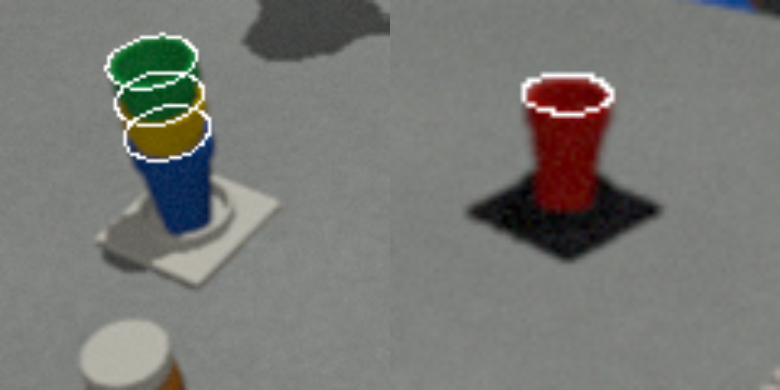

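View pics/e2.png

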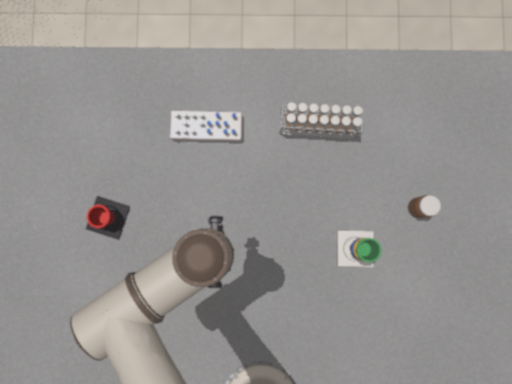

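View pics/w_r2.png

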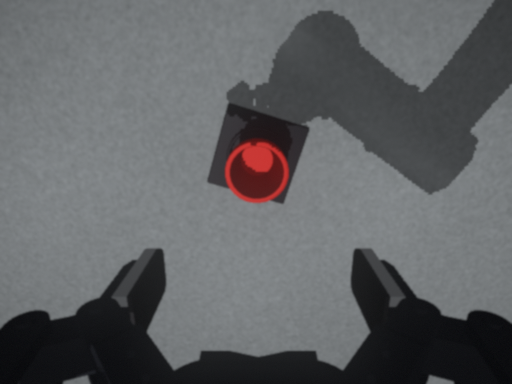

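The stack's rims match the drawn prediction (seats 32.5 mm apart, no visible tilt). Red stands in the black ring, with its rim at (100,217) in the top view. The jar, vial block and tube rack sit at the same pixels as at the start, so I'll hand in.

Run:
```python
from h import *
say('end'); job_done()
```

```text
57.0 end F [ 0.08 -0.07  0.7 ] pos [0.42 0.1  0.3 ] w 0.0851
the job is handed in; nothing more can be done
```

I handed the job in at 57.0 s. Blue stands in the white dock, yellow is nested in blue and green in yellow, and red stands alone in the black dock. No verdict is reported, so what follows rests on my own checks.

- **Seating:** each beaker was lowered until light contact and then let go. Forces at contact were about 2–5 N, and contact came 1–3 mm above the expected height. The drawn rims, 32.5 mm apart, match the picture with no visible tilt.
- **Position:** the top camera puts the stack within about 2 mm of my estimate of the white dock's centre, and red within about 1 mm of the black dock's. I found the docks from the plates. A separate fit of the rings first differed by about 4 mm in y, which parallax from the height I assumed for the ring edge would explain. Both are well inside the 15 mm allowed.
- **Bystanders:** the jar, vial block and tube rack look unmoved in the top view. I compared this by eye and did not measure it.
- **Checks that disagreed:** the scene-camera fits for yellow and green came out about 10–17 mm off. They fit poorly because most of those bodies are hidden inside the beaker around them, so I relied on the top view and the rim overlay.

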